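Roll the seed tube onto the logging line and log it

TASK

On the green seedling mat, push sideways on the top of the longer cardboard seed tube so that it rolls onto the white line and comes to rest lying along it, centred over the line at both ends. Then press the button on top of the white logger box fully down and let it go. Never pick the tube up, do not press the button before the tube is in place, and leave the short tube and the two plant pots where they are.

Things in the scene. Friction and masses are not known exactly. Their poses are not given: they have to be found in the camera images.
- mat: Green rectangular mat fixed flat on the bench, 380 x 380 mm, 5 mm thick. Origin: centre of its underside, on the bench. Its x axis runs along the white line towards the logger, y across the line, z up. The white line, 8 mm wide, is painted on the mat's top along the mat's x axis at mat y = 0, from mat x = -135 to +85 mm.
- line_mid (a point): Point of the white line on the mat's top surface, straight above the mat's origin (5 mm above the bench); axes as the mat's.
- seed_tube: The longer of two loose lying cardboard tubes with flush black end caps: diameter 40 mm, length 120 mm, about 90 g. Origin: its centre, 20 mm above the mat's top. x is the tube's length; y and z turn as it rolls. It starts 75 to 115 mm to either side of the line, its middle at mat x = -30 to 0 mm, parallel to the line within 0.06 rad. It stops within a few mm when a slow push ends.
- tube_end_a (a point): Centre of the seed tube's end face at its +x end (60 mm from its middle).
- tube_end_b (a point): Centre of the seed tube's end face at its -x end (60 mm from its middle).
- short_tube: The shorter tube, loose, to be left alone: diameter 40 mm, length 62 mm, same materials, lying on the mat on the other side of the line. Origin at its centre, x along its length.
- pot_a: Black square plant pot with a sprout, loose, 56 mm wide at the rim, rim 62 mm above its underside (sprout to 86 mm, look only), standing in a corner of the mat beside the logger. Origin: centre of its underside. To be left alone.
- pot_b: A second pot, the same as pot_a, in the corner on the logger's other side. To be left alone.
- log_button_top (a point): Centre of the top face of the logger's round white button, 26 mm in diameter, in a 42 mm grey collar on the logger's top, about 55 mm above the bench; pressed straight down. The logger is a white box 56 x 84 mm, 28 mm high, fixed on the mat beyond the far end of the line, its centre at mat x = +130, y = 0 mm.
- log_button (a joint): Travel of the logger's button in m: 0 released, 0.006 fully down. Spring return; about 1.5 N to start moving, 5 N fully down. A press counts beyond 0.0045.
Mind the look-alikes: they are no part of the job. What is shaped like the seed_tube but blue, orange or red is not meant.

How it is judged:
On the way, in this order (a step that is already met when the one before it is completed fails the run):
1. the seed tube rolls: it has turned about its length by more than 0.8 rad (angle between the z axis of seed_tube and the z axis of mat, either way round above 0.8 rad), for 0.04 s.
2. the seed tube has rolled on to half a turn (within 0.5 rad) (angle between the z axis of seed_tube and the z axis of mat, either way round below 0.5 rad), for 0.02 s.
3. the seed tube lies still along the white line, both ends within 10 mm of the line's middle (y of tube_end_a in the frame of mat between -0.01 and 0.01 m and y of tube_end_b in the frame of mat between -0.01 and 0.01 m and x of seed_tube in the frame of mat between -0.075 and 0.045 m and height (world z) of seed_tube between 0.021 and 0.029 m and linear speed of seed_tube below 0.01 m/s), for 0.3 s.
4. the logger's button is pressed down (value of joint log_button above 0.0045 m), for 0.04 s.
At the end, for the whole second after the job is handed in: The longer tube rests on the mat along the white line: both end centres within 10 mm of the line's middle, its middle -75 to +45 mm along the line from the mat's centre. The button was pressed and is up again. Short tube and pots within 15 mm of their starts (all of step 3 and value of joint log_button below 0.001 m and distance of each of short_tube, pot_a, pot_b from where it was at the start of the episode below 0.015 m); the robot touches nothing.
It fails at once if the seed tube is lifted: its middle more than 8 mm above its lying height (height (world z) of seed_tube above 0.033 m).
It fails at once if the seed tube is lifted by one end or tipped: an end more than 15 mm above its lying height (height (world z) of any of tube_end_a, tube_end_b above 0.04 m).
It fails at once if the button is pressed while the tube is not on the line (value of joint log_button above 0.003 m and (y of any of tube_end_a, tube_end_b in the frame of mat above 0.012 m or y of any of tube_end_a, tube_end_b in the frame of mat below -0.012 m)).
It fails at once if the short tube or a pot is moved more than 15 mm (distance of any of short_tube, pot_a, pot_b from where it was at the start of the episode above 0.015 m).
It also fails if it takes over 64 s, if anything falls off the work surface, if the arm or the gripper's body presses on something with over 40 N, if the wrist force passes 120 N, or if a joint passes its speed limit or range.

ROBOT

A 6-joint arm with a two-finger parallel gripper is mounted at the origin on the work surface. World frame = base frame: x ahead of the robot, y to its left, z up, the work surface at z = 0. Lengths are in m, angles in rad, forces in N, time in s.
With the tool pointing down it reaches from about 0.325 to 0.875 m from the base axis. Payload 4.4 kg.
Tool frame: the origin (TCP) lies at the very end of the fingers, on their centre line; the grasp point (between the pads) lies 19 mm behind it (ctrl.tcp_to_grasp is the z of the grasp point in the tool frame, in m); z points along the fingers, y is the line along which they close (so a half turn about z gives the same grasp; the last joint's range is limited). The gripper opens to 85 mm and grips with 20 to 120 N. Pads are 22 mm wide; open, the fingers measure 114 mm over their backs; the gripper's body (76 mm by 85 mm) begins 54 mm behind the grasp point. The pads swing forward as they close: fully open they stand 13 mm farther back than shut.
Start: joints at [-1.282, 0.207, 1.542, -0, 1.393, -0.15], TCP at [0.245, -0.52, 0.231] pointing down, gripper open.
Joint ranges: [-2.73, 2.73], [-0.86, 2.22], [0.23, 2.46], [-1.11, 4.25], [0.08, 2.63], [-2.82, 2.82]. Speed limits (rad/s): [2.79, 2.79, 3.14, 3.14, 3.14, 3.14].

INTERFACE

Orientations are given as a rotation vector (axis times angle).
In Python, from plant import ctrl gives the robot as it stands.
- The arm moves only by the tool send_rows, never from a script. Its argument "moves" is a list of rows, each a list of 3 entries, a list of its own where there are three numbers: the turn, a rotation vector about the world's x, y, z in rad, then the shift along the world's x, y, z in m, then the opening, from -1 (shut) to 1 (fully open). In form: [[[ax, ay, az], [dx, dy, dz], jaw], ...]. A call has 1 to 5 rows; each row is the pose to reach, as a shift and turn from the pose commanded when the call began; what a row does not reach only later rows make up. A row lasts 1/8 s, in which the tool goes at most 62.5 mm and 10.7 degrees, less where a joint would pass 70% of its speed; a pose out of reach is approached as far as the arm can. A call with a gripper value outside its range is refused whole. The fingers move at their own pace and stop on an object; the grip force is fixed at half the most. Time passes only in rows, so rows that repeat a pose let the fingers close. It gives the time, the measured TCP pose, the force, the opening and the grip force at its end, in the units of the state.
- ctrl.get_obs(): the state, without advancing time (a new reading comes with each control period).
- ctrl.capture(name): name is "side" or "top" or "wrist"; returns a dict with "pixels" (400x640x3 uint8, blue, green, red), "vertical_fov" (degrees; the focal length in pixels is half the picture's height over the tangent of half this angle, whatever the lens; pixels are square), "cx", "cy" (the principal point, pixels), "rvec" (rotation vector, rad) and "tvec" (3), from world to camera coordinates, as OpenCV has them; the wrist camera has in their place "T_tool_cam" (4x4, takes a point from camera to tool coordinates, whose origin is the TCP and whose axes are the flange's). Camera axes: x right, y down, z forward; pixel columns grow to the right and rows downward; lengths in m; the calibration is good to about 2 mm. A picture is of the moment at which its call begins: read the wrist's pose just before it. There is no depth.
- ctrl.close_job(): hands the job in; it is judged then, once.
The state is a dict: "t": time; "q": joint angles; "qvel": joint speeds; "tau": joint torques, N m; "tcp_pos": TCP position; "eef_rot": TCP orientation; "contact_force": force on the tool from outside, world axes, zero at the start; "wrist_torque": the same for the moment, N m; "finger_gap": finger opening in m; "finger_force": force on a finger pad.
Only numpy, scipy, OpenCV 4.12 (cv2) and the standard library are available. Lean on these libraries where they do the work, as an engineer would, in place of code of your own. Each camera call takes 0.05 s, during which the arm holds its last target. There are 200 camera calls.

## Working session

There is one attempt and no reset: what is moved stays moved. The work goes in short steps, Python scripts to look and compute and a tool call to move; the robot and the scene stay as the last step left them, time stands still between calls to the robot, and variables do not carry over. Pictures are saved under pics/ and viewed, at most 10 in all, crops included, and the job is handed in when it is done.

Besides the shell and the picture viewer there is one more tool, called after ">>>" by a JSON object that holds its "method" and its "body", one argument or row to a line. send_rows: Moves the arm, as the interface text tells. Its arguments: {"type":"object","properties":{"moves":{"type":"array"}},"required":["moves"]}

```bash
mkdir -p pics; cat > h.py <<'E'
import numpy as np, cv2
from plant import ctrl
def cap(n):
    o=ctrl.get_obs(); c=ctrl.capture(n); c['pixels']=np.array(c['pixels']); h=c['pixels'].shape[0]
    f=h/2/np.tan(np.radians(c['vertical_fov'])/2)
    c['K']=np.array([[f,0,c['cx']],[0,f,c['cy']],[0,0,1]])
    if 'rvec' in c:
        R=cv2.Rodrigues(np.array(c['rvec'],float))[0]; t=np.array(c['tvec'],float).ravel()
        c['Rwc']=R.T; c['o']=-R.T@t
    else:
        T=np.eye(4); T[:3,:3]=cv2.Rodrigues(np.array(o['eef_rot'],float))[0]; T[:3,3]=o['tcp_pos']
        W=T@np.array(c['T_tool_cam']); c['Rwc']=W[:3,:3]; c['o']=W[:3,3]
    return c
def ray(c,uv,z):
    uv=np.atleast_2d(np.array(uv,float)); d=np.c_[uv,np.ones(len(uv))]@np.linalg.inv(c['K']).T@c['Rwc'].T
    return c['o']+d*((z-c['o'][2])/d[:,2:])
def proj(c,P):
    p=(np.atleast_2d(P)-c['o'])@c['Rwc']@c['K'].T
    return p[:,:2]/p[:,2:]
E
python3 - <<'E'
from h import *
for n in('top','side'):
    c=cap(n); cv2.imwrite(f'pics/{n}0.png',c['pixels']); print(n,c['o'],c['Rwc'][:,2],c['K'][0,0])
o=ctrl.get_obs(); print(o['t'],o['tcp_pos'],o['eef_rot'],o['finger_gap'])
E
```

```text
top [0.34706969 0.11609257 0.97190016] [ 0.14263637  0.01504738 -0.98966077] 476.8128259567372
side [0.40904834 0.74003663 0.76061931] [ 0.10331775 -0.64830039 -0.75434213] 376.0167554987279
0.1 [ 0.2446028  -0.51958549  0.23018519] [-3.06378945e+00 -6.84814263e-01  2.41263085e-04] 0.08538162351511744
```

View pics/top0.png

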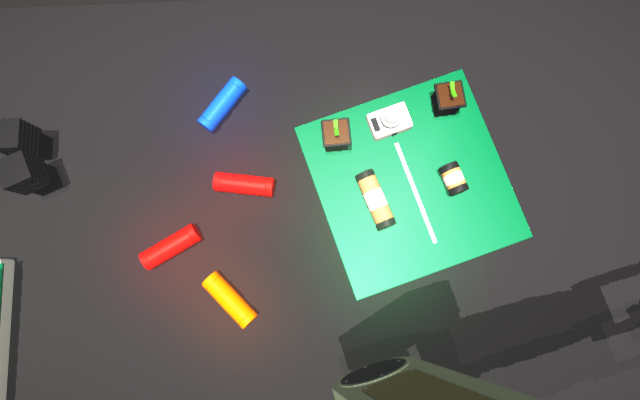

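View pics/side0.png

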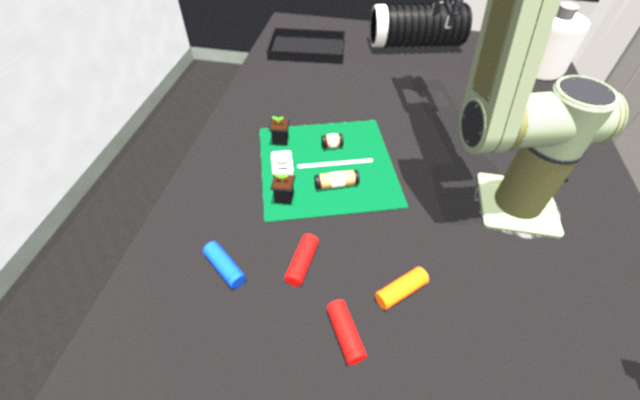

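The top view shows the candidates. On the mat there's a long cardboard tube at (376,199) and a short one at (454,178). Off the mat are blue (222,104), red (243,184), red (170,247) and orange (230,300) tubes. The one at (376,199) is the target: brown, with black caps, on the mat and the longer of the two. The line runs from (397,144) to (435,243), and the logger is at (390,121). Next I'll measure these and enlarge a crop to confirm.

```bash
cat >> h.py <<'E'
def measure(c):
    im=c['pixels']; hsv=cv2.cvtColor(im,cv2.COLOR_BGR2HSV); H,S,V=cv2.split(hsv)
    g=((H>55)&(H<95)&(S>120)&(V>60)).astype(np.uint8)
    cn=max(cv2.findContours(g,0,2)[0],key=cv2.contourArea); hull=cv2.convexHull(cn)
    inm=cv2.fillConvexPoly(np.zeros_like(g),hull,1)
    k=np.ones((3,3),np.uint8)
    ng=cv2.morphologyEx(inm&(1-g),cv2.MORPH_OPEN,k)
    out=[]
    n,l,st,ce=cv2.connectedComponentsWithStats(ng)
    for i in range(1,n):
        if st[i,4]<40: continue
        ys,xs=np.where(l==i); out.append((st[i,4],cv2.minAreaRect(np.c_[xs,ys].astype(np.float32)),np.median(hsv[l==i],0)))
    return hull,out,l
E
python3 - <<'E'
from h import *
c=cap('top'); hull,out,l=measure(c)
q=cv2.approxPolyDP(hull,8,True)[:,0]; P=ray(c,q,.005)[:,:2]; print(q.tolist(),P.round(4).tolist(), np.linalg.norm(P-np.roll(P,1,0),axis=1),'ctr',P.mean(0))
for a,r,m in out:
    b=cv2.boxPoints(r); z=.005 if min(r[1])<9 else .025
    B=ray(c,b,z)[:,:2]; print(a,np.round(r[0],1),m,'ctr',B.mean(0).round(4),'sides',np.linalg.norm(B[1]-B[0]).round(4),np.linalg.norm(B[2]-B[1]).round(4), 'ang',np.degrees([np.arctan2(*(B[1]-B[0])[::-1]),np.arctan2(*(B[2]-B[1])[::-1])]).round(1))
cv2.imwrite('pics/crop.png',cv2.resize(c['pixels'][60:300,290:540],None,fx=2.4,fy=2.4,interpolation=2))
E
```

```text
[[532, 236], [389, 288], [324, 211], [294, 128], [461, 69]] [[0.4035, -0.2927], [0.3089, -0.0009], [0.4674, 0.1238], [0.6448, 0.1814], [0.7616, -0.176]] [0.37662125 0.30678603 0.20171652 0.18646558 0.37594729] ctr [ 0.51722214 -0.03285973]
971 [447.7  97.9] [ 12. 139. 143.] ctr [ 0.6917 -0.1382] sides 0.0688 0.0695 ang [ -80.3 -173.3]
1247 [389.1 120.8] [  0.   0. 255.] ctr [ 0.6472 -0.0155] sides 0.0894 0.0622 ang [ -71.7 -164.2]
890 [336.  134.4] [ 14. 113. 186.] ctr [0.6223 0.0943] sides 0.0587 0.0678 ang [ -86.1 -176.7]
623 [415.2 192.8] [  0.   0. 255.] ctr [ 0.5007 -0.0633] sides 0.0121 0.223 ang [ -70.1 -162.1]
648 [453. 178.] [ 29.  18. 236.] ctr [ 0.5236 -0.1375] sides 0.0439 0.063 ang [ -65.1 -157.7]
6085 [384.7 228.5] [ 79. 109. 251.] ctr [0.4277 0.005 ] sides 0.1442 0.236 ang [ -51.4 -142.9]
```

View pics/crop.png

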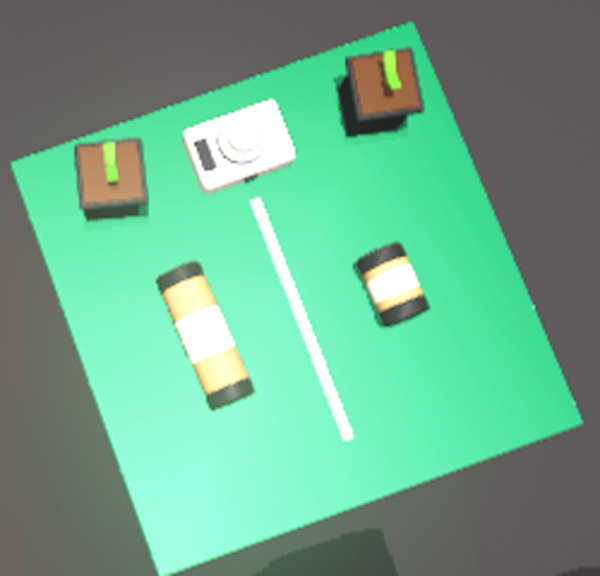

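The crop confirms it. The long cardboard tube with black caps, crop (160–250, 263–408), is left of the line, and the short one is right of it at (392,285). My green mask missed the pale corner, so I'll loosen it and then get the line and tube poses.

```bash
sed -i 's/(S>120)&(V>60)/(S>(60 if V.mean()>0 else 0))\&(V>60)/' h.py; sed -i 's/(S>(60 if V.mean()>0 else 0))/(S>70)/' h.py
cat >> h.py <<'E'
def report(c):
    hull,out,l=measure(c)
    q=cv2.boxPoints(cv2.minAreaRect(hull)); P=ray(c,q,.005)[:,:2]
    print('mat ctr',P.mean(0).round(4),'sides',np.linalg.norm(P-np.roll(P,1,0),axis=1).round(3))
    for a,r,m in out:
        b=cv2.boxPoints(r); z=.005 if min(r[1])<9 else .025
        B=ray(c,b,z)[:,:2]; print(a,np.round(r[0],1),m,'ctr',B.mean(0).round(4),'sides',np.linalg.norm(B[1]-B[0]).round(4),np.linalg.norm(B[2]-B[1]).round(4), 'ang',np.degrees([np.arctan2(*(B[1]-B[0])[::-1]),np.arctan2(*(B[2]-B[1])[::-1])]).round(1))
E
python3 - <<'E'
from h import *
c=cap('top'); report(c)
E
```

```text
mat ctr [ 0.5268 -0.0598] sides [0.38  0.401 0.386 0.379]
943 [447.8  97.9] [ 12. 140. 148.] ctr [ 0.6917 -0.1385] sides 0.0682 0.0682 ang [ -82.2 -175.1]
1213 [389.2 120.6] [  0.   0. 255.] ctr [ 0.6476 -0.0157] sides 0.0887 0.061 ang [ -71.7 -164.2]
837 [335.9 134.3] [ 14. 113. 187.] ctr [0.6224 0.0946] sides 0.0571 0.0655 ang [ -86.1 -176.7]
552 [415.5 192.8] [  0.   0. 255.] ctr [ 0.5006 -0.0639] sides 0.0109 0.2211 ang [ -70.1 -162. ]
604 [453.1 178.2] [ 29.  14. 251.] ctr [ 0.5232 -0.1377] sides 0.0421 0.062 ang [ -65.1 -157.7]
1171 [374.9 199. ] [ 29.  46. 255.] ctr [0.4864 0.0212] sides 0.0411 0.1214 ang [ -68.4 -159.7]
```

>>> {"method": "send_rows", "body": {
  "moves": [
    [[0, 0, 0.13], [0.02, 0.054, 0], 0.4],
    [[0, 0, 0.26], [0.04, 0.108, 0], 0.4],
    [[0, 0, 0.39], [0.06, 0.162, 0], 0.4],
    [[0, 0, 0.52], [0.08, 0.216, 0], 0.4],
    [[0, 0, 0.65], [0.1, 0.27, 0], 0.4]
  ]
}}

```text
t: 0.82
tcp_pos: [0.3451, -0.2485, 0.2312]
eef_rot: [2.683, 1.633, 0.001]
contact_force: [0.1, 0.6, 0.6]
finger_gap: 0.0598
finger_force: 0.0
```

>>> {"method": "send_rows", "body": {
  "moves": [
    [[0, 0, 0.13], [0.02, 0.054, 0], 0.4],
    [[0, 0, 0.26], [0.04, 0.108, 0], 0.4],
    [[0, 0, 0.39], [0.06, 0.162, 0], 0.4],
    [[0, 0, 0.52], [0.08, 0.216, 0], 0.4],
    [[0, 0, 0.65], [0.1, 0.27, 0], 0.4]
  ]
}}

```text
t: 1.45
tcp_pos: [0.4452, 0.0216, 0.2314]
eef_rot: [2.02, 2.405, 0.0]
contact_force: [1.8, -0.1, 0.3]
finger_gap: 0.0597
finger_force: 0.0
```

```bash
cat > st.py <<'E'
from h import *
M=np.array([.5244,-.0562]); a=np.radians(18); u=np.array([np.cos(a),np.sin(a)]); v=np.array([-u[1],u[0]])
def st():
    o=ctrl.get_obs(); R=cv2.Rodrigues(np.array(o['eef_rot'],float))[0]; p=np.array(o['tcp_pos'])
    d=p[:2]-M
    print('t',o['t'],'tcp',p.round(4),'mat',(d@u).round(4),(d@v).round(4),'yaw y',np.degrees(np.arctan2(R[1,1],R[0,1])).round(2),'z',R[:,2].round(3),'gap',round(o['finger_gap'],4),'F',np.round(o['contact_force'],1),'q',np.round(o['q'],2))
if __name__=='__main__': st()
E
python3 st.py
```

```text
t 1.45 tcp [0.4452 0.0216 0.2314] mat -0.0513 0.0985 yaw y 9.94 z [ 0.001 -0.    -1.   ] gap 0.0597 F [ 1.8 -0.1  0.3] q [-0.15 -0.08  1.84 -0.    1.38 -0.32]
```

>>> {"method": "send_rows", "body": {
  "moves": [
    [[0, 0, 0.14], [0.023, 0.056, 0], 0.4],
    [[0, 0, 0.14], [0.023, 0.056, -0.06], 0.4],
    [[0, 0, 0.14], [0.023, 0.056, -0.12], 0.4],
    [[0, 0, 0.14], [0.023, 0.056, -0.18], 0.4],
    [[0, 0, 0.14], [0.023, 0.056, -0.215], 0.4]
  ]
}}

```text
t: 2.08
tcp_pos: [0.4652, 0.0759, 0.0131]
eef_rot: [-1.85, -2.534, 0.004]
contact_force: [0.4, -0.0, 0.1]
finger_gap: 0.0597
finger_force: 0.0
```

```bash
python3 - <<'E'
from st import *
st(); c=cap('top'); cv2.imwrite('pics/t1.png',cv2.resize(c['pixels'][60:300,290:540],None,fx=2.4,fy=2.4,interpolation=2)); c=cap('wrist'); cv2.imwrite('pics/w1.png',c['pixels'])
E
```

```text
t 2.075 tcp [0.4652 0.0759 0.0131] mat -0.0155 0.1439 yaw y 17.72 z [-0.005  0.    -1.   ] gap 0.0597 F [ 0.4 -0.   0.1] q [-0.02  0.3   1.95 -0.    0.89 -0.33]
```

View pics/w1.png

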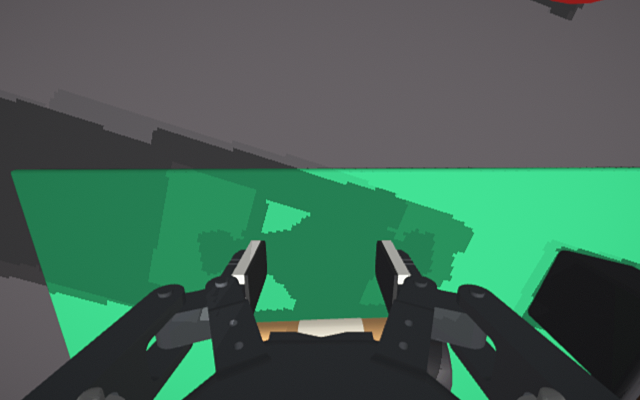

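The wrist view shows the mat edge level at row 170, so the yaw matches the mat. The tube's white band sits behind the fingers at about (330,328), centred between them. I'll start the push along −mat y.

>>> {"method": "send_rows", "body": {
  "moves": [
    [[0, 0, 0.005], [0.0037, -0.0114, 0], 0.4],
    [[0, 0, 0.005], [0.0074, -0.0228, 0], 0.4],
    [[0, 0, 0.005], [0.0095, -0.0292, 0], 0.4],
    [[0, 0, 0.005], [0.0117, -0.036, 0], 0.4],
    [[0, 0, 0.005], [0.0139, -0.0428, 0], 0.4]
  ]
}}

```text
t: 2.8
tcp_pos: [0.4821, 0.0323, 0.0167]
eef_rot: [1.847, 2.541, 0.001]
contact_force: [0.7, -0.4, -0.1]
finger_gap: 0.0601
finger_force: 0.0
```

```bash
cat >> st.py <<'E'
def tube(c):
    hull,out,l=measure(c)
    for a,r,m in out:
        B=ray(c,cv2.boxPoints(r),.025)[:,:2]; print(a,np.round(r[0],1),'mat xy',((B.mean(0)-M)@u).round(4),((B.mean(0)-M)@v).round(4),'sides',np.linalg.norm(B[1]-B[0]).round(4),np.linalg.norm(B[2]-B[1]).round(4),'ang',(np.degrees([np.arctan2(*(B[1]-B[0])[::-1]),np.arctan2(*(B[2]-B[1])[::-1])])+162).round(1))
E
python3 - <<'E'
from st import *
st(); c=cap('top'); tube(c)
a=cap('side'); cv2.imwrite('pics/s2.png',np.hstack([cv2.resize(c['pixels'][100:280,300:480],(400,400),interpolation=2),cv2.resize(a['pixels'][110:230,255:375],(400,400),interpolation=2)]))
E
```

```text
t 2.8 tcp [0.4821 0.0323 0.0167] mat -0.0129 0.0973 yaw y 17.98 z [ 0.001 -0.    -1.   ] gap 0.0601 F [ 0.7 -0.4 -0.1] q [-0.11  0.31  1.92  0.    0.9  -0.43]
943 [447.8  97.9] mat xy 0.1337 -0.1299 sides 0.0682 0.0682 ang [ 79.8 -13.1]
14336 [398.9 188.6] mat xy -0.005 0.0317 sides 0.279 0.3475 ang [ 79.8 -12.8]
```

View pics/s2.png

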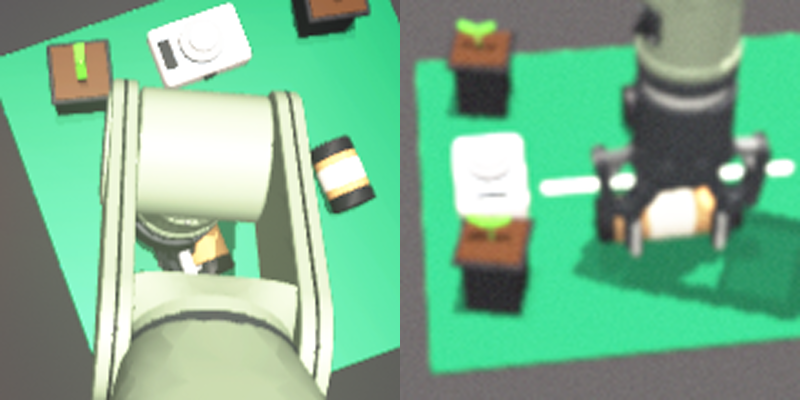

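The right half (side view) shows the tube against both fingers, with the label at about (685,210). I'll keep pushing slowly, then back off and measure the contact offset.

>>> {"method": "send_rows", "body": {
  "moves": [
    [[0, 0, 0], [0.0015, -0.0048, 0], 0.4],
    [[0, 0, 0], [0.0031, -0.0095, 0], 0.4],
    [[0, 0, 0], [0.0046, -0.0143, 0], 0.4],
    [[0, 0, 0], [0.0062, -0.019, 0], 0.4],
    [[0, 0, 0], [0.0074, -0.0228, 0], 0.4]
  ]
}}

```text
t: 3.52
tcp_pos: [0.4892, 0.0098, 0.0163]
eef_rot: [1.847, 2.541, 0.0]
contact_force: [0.3, -0.1, 2.1]
finger_gap: 0.0597
finger_force: 0.0
```

>>> {"method": "send_rows", "body": {
  "moves": [
    [[0, 0, 0], [0.0012, -0.0038, 0], 0.4],
    [[0, 0, 0], [0.0022, -0.0067, 0], 0.4],
    [[0, 0, 0], [0.0028, -0.0086, 0], 0.4],
    [[0, 0, 0], [0.0031, -0.0095, 0], 0.4],
    [[0, 0, 0], [0.0031, -0.0095, 0], 0.4]
  ]
}}

```text
t: 4.15
tcp_pos: [0.4922, 0.0006, 0.0163]
eef_rot: [-1.847, -2.541, 0.0]
contact_force: [-0.7, 0.8, 0.1]
finger_gap: 0.0597
finger_force: 0.0
```

```bash
python3 - <<'E'
from st import *
st(); a=cap('side'); im=a['pixels']; hsv=cv2.cvtColor(im,cv2.COLOR_BGR2HSV); H,S,V=cv2.split(hsv)
m=((H>8)&(H<28)&(S>50)&(V>120)).astype(np.uint8)
n,l,s,ce=cv2.connectedComponentsWithStats(m)
for i in range(1,n):
    if s[i,4]>15 and 240<ce[i,0]<410 and 110<ce[i,1]<220:
        P=ray(a,ce[i],.035)[0,:2]-M; print(s[i],ce[i].round(1),(P@u).round(4),(P@v).round(4))
cv2.imwrite('pics/s3.png',cv2.resize(im[110:230,255:375],(480,480),interpolation=2))
E
```

```text
t 4.15 tcp [0.4922 0.0006 0.0163] mat -0.0131 0.064 yaw y 17.99 z [-0.  0. -1.] gap 0.0597 F [-0.7  0.8  0.1] q [-0.17  0.33  1.9   0.    0.91 -0.49]
[270 119  18  11 150] [279.  124.5] 0.128 -0.1584
[340 157   8  15  77] [343.5 164.3] -0.0391 0.0426
[325 164   4  10  24] [326.3 168.6] 0.011 0.0535
[317 166   4   8  26] [318.7 169.5] 0.0323 0.0543
[272 175  22  15 209] [283.  182.5] 0.1335 0.0918
```

View pics/s3.png

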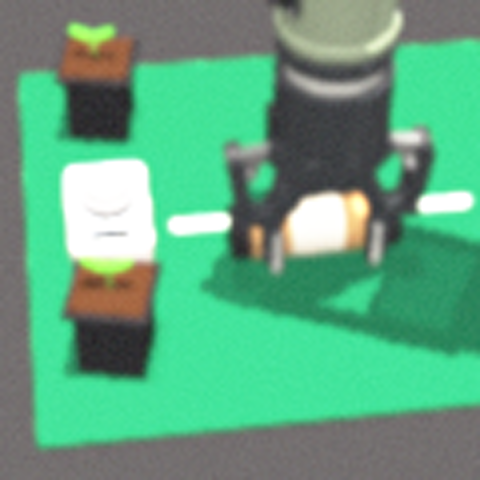

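The tube is following the fingers and the label is still centred between them. I'll back off and lift to measure it from the wrist and top cameras.

>>> {"method": "send_rows", "body": {
  "moves": [
    [[0, 0, 0], [-0.005, 0.015, 0], 0.4],
    [[0, 0, 0], [-0.009, 0.028, 0.02], 0.4],
    [[0, 0, 0], [-0.012, 0.038, 0.08], 0.4],
    [[0, 0, 0], [-0.022, 0.067, 0.13], 0.4],
    [[0, 0, 0], [-0.034, 0.104, 0.17], 0.4]
  ]
}}

```text
t: 4.82
tcp_pos: [0.458, 0.106, 0.1886]
eef_rot: [1.847, 2.539, 0.003]
contact_force: [1.6, 0.3, -0.2]
finger_gap: 0.06
finger_force: 0.0
```

```bash
python3 - <<'E'
from st import *
st(); c=cap('top'); tube(c); w=cap('wrist'); print('w',w['o'],proj(w,[[.5244,-.0562,.005],[.5,-.05,.025]])); s=cap('side'); tube(s)
cv2.imwrite('pics/x4.png',np.vstack([np.hstack([cv2.resize(c['pixels'][60:300,290:540],(400,384)),cv2.resize(s['pixels'][110:230,250:410],(400,384))])]))
cv2.imwrite('pics/w4.png',w['pixels'])
E
```

```text
t 4.825 tcp [0.458  0.106  0.1886] mat -0.013 0.1748 yaw y 17.95 z [ 0.002  0.    -1.   ] gap 0.06 F [ 1.6  0.3 -0.2] q [ 0.04  0.02  1.84  0.    1.28 -0.27]
961 [447.4  98.1] mat xy 0.1335 -0.129 sides 0.0684 0.0695 ang [ 81.7 -11.3]
7997 [400.  172.7] mat xy 0.0248 0.0193 sides 0.1836 0.3703 ang [106.  13.]
602 [453.1 178.2] mat xy -0.0263 -0.0771 sides 0.0421 0.062 ang [96.9  4.3]
w [0.43604031 0.17886156 0.33663799] [[325.83767371 305.20906117]
 [310.13559192 306.37804765]]
1304 [335.8 150.9] mat xy -0.0301 -0.0342 sides 0.2237 0.2332 ang [ 80.2 -17. ]
264 [278.5 134.5] mat xy 0.1326 -0.1233 sides 0.053 0.0815 ang [ -6.9 265.6]
214 [367.5 141.5] mat xy -0.1314 -0.059 sides 0.0532 0.1167 ang [ -6.9 256.7]
1063 [282.  176.1] mat xy 0.1341 0.0509 sides 0.0663 0.2034 ang [ -4.1 266.3]
```

View pics/x4.png

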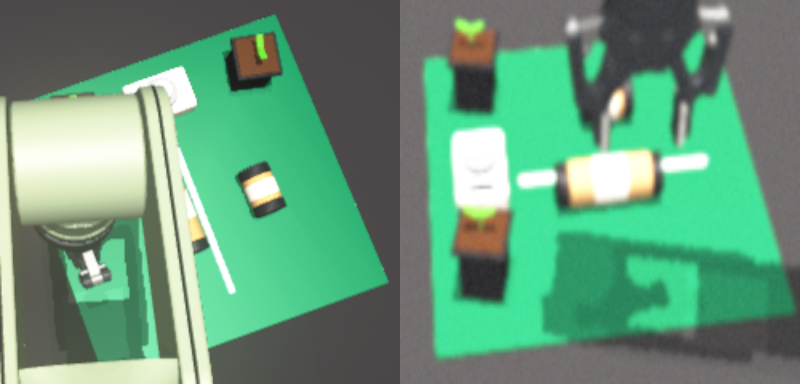

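The side view shows the tube clear of the fingers, crop (555–665, 145–208), short of the line and parallel to it. The short tube and pots haven't moved. I'll fit it in the side picture.

```bash
cat >> st.py <<'E'
def sidetube(s,x0=298,x1=372,y0=140,y1=185,k=7):
    H,S,V=cv2.split(cv2.cvtColor(s['pixels'],cv2.COLOR_BGR2HSV))
    m=np.zeros(H.shape,np.uint8); m[y0:y1,x0:x1]=1
    m&=1-((H>50)&(H<100)&(S>60)).astype(np.uint8); m=cv2.morphologyEx(m,cv2.MORPH_OPEN,np.ones((k,k),np.uint8))
    n,l,st_,_=cv2.connectedComponentsWithStats(m); i=1+np.argmax(st_[1:,4]); ys,xs=np.where(l==i)
    r=cv2.minAreaRect(np.c_[xs,ys].astype(np.float32)); cc=np.array(r[0]); 
    b=cv2.boxPoints(r); e=sorted([(b[j]+b[(j+1)%4])/2 for j in range(4)],key=lambda p:p[0]); e=np.array([e[0],e[-1]])
    P=ray(s,e,.025)[:,:2]-M; print('box',r,'ends mat',np.c_[P@u,P@v].round(4).tolist(),'mid',(P.mean(0)@u).round(4),(P.mean(0)@v).round(4))
E
python3 - <<'E'
from st import *
s=cap('side'); sidetube(s)
L=M[None]+np.outer([-.1,.07],u); print('line ends proj',proj(s,np.c_[M[None]+np.outer([-.135,.085],u),[.005,.005]]))
E
```

```text
box ((333.0, 165.0), (16.0, 40.0), 90.0) ends mat [[0.0446, 0.0243], [-0.0679, 0.0382]] mid -0.0116 0.0313
line ends proj [[372.30682276 159.1067578 ]
 [298.14465682 165.45773964]]
```

>>> {"method": "send_rows", "body": {
  "moves": [
    [[0, 0, 0], [0.013, -0.04, -0.03], 0.4],
    [[0, 0, 0], [0.0263, -0.0808, -0.06], 0.4],
    [[0, 0, 0], [0.0263, -0.0808, -0.115], 0.4],
    [[0, 0, 0], [0.0263, -0.0808, -0.172], 0.4],
    [[0, 0, 0], [0.0263, -0.0808, -0.172], 0.4]
  ]
}}

```text
t: 5.65
tcp_pos: [0.4766, 0.0241, 0.0077]
eef_rot: [-1.839, -2.528, 0.014]
contact_force: [-0.6, 0.7, -0.4]
finger_gap: 0.0596
finger_force: 0.0
```

>>> {"method": "send_rows", "body": {
  "moves": [
    [[0, 0, 0], [0.003, -0.0095, 0], 0.4],
    [[0, 0, 0], [0.0062, -0.019, 0], 0.4],
    [[0, 0, 0], [0.0077, -0.0238, 0], 0.4],
    [[0, 0, 0], [0.0093, -0.0285, 0], 0.4],
    [[0, 0, 0], [0.0105, -0.0323, 0], 0.4]
  ]
}}

```text
t: 6.28
tcp_pos: [0.4955, -0.0089, 0.0149]
eef_rot: [1.846, 2.541, 0.001]
contact_force: [0.3, 0.1, 0.8]
finger_gap: 0.06
finger_force: 0.0
```

>>> {"method": "send_rows", "body": {
  "moves": [
    [[0, 0, 0], [0.0012, -0.0036, 0], 0.4],
    [[0, 0, 0], [0.0023, -0.0071, 0], 0.4],
    [[0, 0, 0], [0.0032, -0.01, 0], 0.4],
    [[0, 0, 0], [0.004, -0.0124, 0], 0.4],
    [[0, 0, 0], [0.0046, -0.0143, 0], 0.4]
  ]
}}

```text
t: 6.9
tcp_pos: [0.4996, -0.0229, 0.0142]
eef_rot: [-1.847, -2.541, 0.0]
contact_force: [-0.7, -0.3, -0.1]
finger_gap: 0.0599
finger_force: 0.0
```

```bash
python3 st.py
```

```text
t 6.9 tcp [ 0.4996 -0.0229  0.0142] mat -0.0133 0.0393 yaw y 17.99 z [-0.  0. -1.] gap 0.0599 F [-0.7 -0.3 -0.1] q [-0.22  0.35  1.88 -0.    0.91 -0.53]
```

>>> {"method": "send_rows", "body": {
  "moves": [
    [[0, 0, 0], [0.0004, -0.0012, 0], 0.4],
    [[0, 0, 0], [0.0008, -0.0024, 0], 0.4],
    [[0, 0, 0], [0.0011, -0.0033, 0], 0.4],
    [[0, 0, 0], [0.0011, -0.0033, 0], 0.4],
    [[0, 0, 0], [0.0011, -0.0033, 0], 0.4]
  ]
}}

```text
t: 7.52
tcp_pos: [0.5007, -0.026, 0.0143]
eef_rot: [-1.847, -2.541, 0.0]
contact_force: [0.3, 0.6, -0.1]
finger_gap: 0.0596
finger_force: 0.0
```

>>> {"method": "send_rows", "body": {
  "moves": [
    [[0, 0, 0], [-0.005, 0.015, 0], 0.4],
    [[0, 0, 0], [-0.009, 0.028, 0.02], 0.4],
    [[0, 0, 0], [-0.015, 0.047, 0.08], 0.4],
    [[0, 0, 0], [-0.026, 0.08, 0.13], 0.4],
    [[0, 0, 0], [-0.043, 0.133, 0.15], 0.4]
  ]
}}

```text
t: 8.15
tcp_pos: [0.4595, 0.1082, 0.1682]
eef_rot: [1.846, 2.535, 0.007]
contact_force: [-0.3, 0.7, 0.3]
finger_gap: 0.0602
finger_force: 0.0
```

```bash
cat >> st.py <<'E'
def pca(c,x0,x1,y0,y1,name):
    H,S,V=cv2.split(cv2.cvtColor(c['pixels'],cv2.COLOR_BGR2HSV))
    m=np.zeros(H.shape,np.uint8); m[y0:y1,x0:x1]=1
    m&=1-((H>50)&(H<100)&(S>60)).astype(np.uint8); m=cv2.morphologyEx(m,cv2.MORPH_OPEN,cv2.getStructuringElement(2,(7,7)))
    n,l,t,ce=cv2.connectedComponentsWithStats(m); i=1+np.argmax(t[1:,4]); ys,xs=np.where(l==i)
    vx,vy,x,y=cv2.fitLine(np.c_[xs,ys].astype(np.float32),cv2.DIST_L2,0,.01,.01).ravel(); d=np.array([vx,vy]); p=np.array([x,y])
    pr=(np.c_[xs,ys]-p)@d; e=np.array([p+d*pr.min(),p+d*pr.max()])
    P=ray(c,e,.025)[:,:2]-M; print(name,t[i],'px',e.round(1).tolist(),'ends mat',np.c_[P@u,P@v].round(4).tolist())
E
python3 - <<'E'
from st import *
st(); s=cap('side'); pca(s,300,370,140,185,'side'); w=cap('wrist'); print(proj(w,np.r_[M,.025]), proj(w,[.47,-.07,.025])); c=cap('top')
cv2.imwrite('pics/x5.png',np.hstack([cv2.resize(w['pixels'],(400,250)),cv2.resize(s['pixels'][110:210,250:410],(400,250),interpolation=2)]))
cv2.imwrite('pics/w5.png',w['pixels'])
E
```

```text
t 8.15 tcp [0.4595 0.1082 0.1682] mat -0.0109 0.1764 yaw y 17.87 z [ 0.007  0.001 -1.   ] gap 0.0602 F [-0.3  0.7  0.3] q [ 0.05  0.05  1.86  0.    1.23 -0.26]
side [312 140  41  28 769] px [[311.8, 155.8], [352.0, 154.9]] ends mat [[0.0433, -0.0141], [-0.0731, -0.004]]
[[327.92108863 332.08890697]] [[282.82622958 329.74695304]]
```

View pics/x5.png

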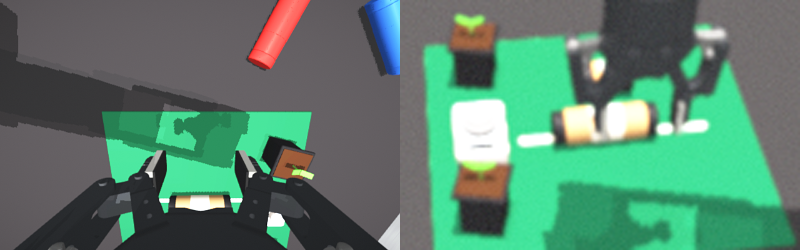

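The fingers still cover part of the tube in the side view. I'll move up over the logger, which is next anyway, shut the jaws and look at the tube unobstructed.

>>> {"method": "send_rows", "body": {
  "moves": [
    [[0, 0, 0], [0, 0, 0.05], -1],
    [[0, 0, 0], [0.047, -0.031, 0.06], -1],
    [[0, 0, 0], [0.094, -0.062, 0.06], -1],
    [[0, 0, 0], [0.141, -0.093, 0.06], -1],
    [[0, 0, 0], [0.188, -0.124, 0.06], -1]
  ]
}}

```text
t: 8.93
tcp_pos: [0.6463, -0.0188, 0.2225]
eef_rot: [-1.847, -2.539, 0.002]
contact_force: [0.3, 0.6, 0.3]
finger_gap: -0.0002
finger_force: 0.0
```

```bash
python3 - <<'E'
from st import *
st(); s=cap('side'); pca(s,300,370,140,185,'side')
w=cap('wrist'); c=cap('top')
print('line z5 side',proj(s,np.c_[M[None]+np.outer([-.135,.085],u),[.005,.005]]))
cv2.imwrite('pics/x6.png',np.hstack([cv2.resize(c['pixels'][60:300,290:540],(400,384)),cv2.resize(s['pixels'][100:210,250:410],(400,275),interpolation=2)[:384] if 0 else cv2.resize(s['pixels'][110:230,250:375],(400,384),interpolation=2)]))
E
```

```text
t 8.925 tcp [ 0.6463 -0.0188  0.2225] mat 0.1275 -0.0021 yaw y 17.93 z [-0.003  0.    -1.   ] gap -0.0002 F [0.3 0.6 0.3] q [-0.16  0.36  1.36 -0.    1.42 -0.48]
side [312 150  40  18 574] px [[311.7, 160.9], [351.4, 156.6]] ends mat [[0.0463, 0.0072], [-0.0699, 0.0033]]
line z5 side [[372.30682276 159.1067578 ]
 [298.14465682 165.45773964]]
```

View pics/x6.png

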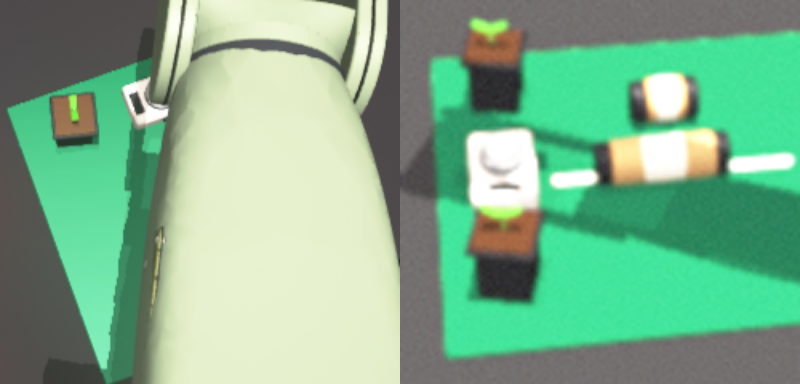

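The side view shows the tube on the line, crop (597–730, 132–185), with line visible past both ends. It measures +7 and +3 mm, which is close to the 10 mm limit. I'll compare it with the line as seen in that same picture, to cancel camera bias.

```bash
python3 - <<'E'
from st import *
s=cap('side'); H,S,V=cv2.split(cv2.cvtColor(s['pixels'],cv2.COLOR_BGR2HSV))
for xs in (range(300,309),range(356,370)):
    r=[]
    for x in xs:
        w=np.clip(120.-S[148:172,x],0,None)*(V[148:172,x]>90); 
        if w.sum()>0:
            y=148+(w@np.arange(24))/w.sum(); P=ray(s,[x,y],.005)[0,:2]-M; r.append((P@u,P@v))
    print('line',np.mean(r,0).round(4),np.std(r,0).round(4))
# tube: edges per column, cardboard/caps
r=[]
for x in range(313,352):
    g=(H[140:185,x]>50)&(H[140:185,x]<100)&(S[140:185,x]>60)&(V[140:185,x]>60); n=np.where(~g)[0]
    n=n[(n>5)&(n<40)]
    if len(n)>11: r.append((x,140+n.min(),140+n.max(),140+(n.min()+n.max())/2))
r=np.array(r); k=np.polyfit(r[:,0],r[:,3],1); print(r[::4].tolist()); e=np.c_[[311.7,351.4],np.polyval(k,[311.7,351.4])]; P=ray(s,e,.025)[:,:2]-M; print(np.c_[P@u,P@v].round(4),len(r))
E
```

```text
line [0.0682 0.0022] [0.0075 0.0003]
line [-0.1049  0.0022] [0.0121 0.0003]
[[314.0, 155.0, 166.0, 160.5], [318.0, 153.0, 167.0, 160.0], [322.0, 153.0, 167.0, 160.0], [326.0, 146.0, 166.0, 156.0], [330.0, 146.0, 166.0, 156.0], [334.0, 146.0, 166.0, 156.0], [338.0, 146.0, 165.0, 155.5], [342.0, 151.0, 165.0, 158.0], [346.0, 150.0, 164.0, 157.0], [350.0, 152.0, 163.0, 157.5]]
[[ 0.0453  0.0001]
 [-0.0705  0.0002]] 37
```

In the same side view the line itself reads +2.2 mm, so the tube ends are about +5 and +1 mm from it, inside the limits. Next I'll locate the button from the first top picture.

```bash
python3 - <<'E'
from st import *
c=cap('top'); im=cv2.imread('pics/top0.png'); g=cv2.cvtColor(im,6)
P=ray(c,[391.2,117.5],.055)[0]; print('eye',P,((P[:2]-M)@u),((P[:2]-M)@v))
k=cv2.resize(g[95:145,360:420],None,fx=8,fy=8,interpolation=2)
h=cv2.HoughCircles(cv2.GaussianBlur(k,(0,0),3),cv2.HOUGH_GRADIENT,1.5,20,param1=60,param2=25,minRadius=40,maxRadius=95)
for x,y,r in (h[0][:4] if h is not None else []):
    px=[360+(x+.5)/8-.5,95+(y+.5)/8-.5]; P=ray(c,px,.05)[0,:2]-M; print(np.round(px,1),'r mm',r/8/c['K'][0,0]*.95*1000,(P@u).round(4),(P@v).round(4))
st()
E
```

```text
eye [ 0.64411089 -0.01579813  0.055     ] 0.12633668518441618 0.0014317675878793392
[381.8 130.8] r mm 13.025289109912597 0.1083 0.0276
[386.8 120. ] r mm 10.821201338797911 0.1259 0.0102
t 9.175 tcp [ 0.6445 -0.0174  0.2223] mat 0.1262 -0.0002 yaw y 17.93 z [-0.004  0.001 -1.   ] gap 0.0001 F [ 0.3  0.3 -0.7] q [-0.16  0.36  1.36  0.    1.42 -0.47]
```

>>> {"method": "send_rows", "body": {
  "moves": [
    [[0, 0, 0], [0.002, 0.001, -0.045], -1],
    [[0, 0, 0], [0.002, 0.001, -0.09], -1],
    [[0, 0, 0], [0.002, 0.001, -0.13], -1],
    [[0, 0, 0], [0.002, 0.001, -0.15], -1],
    [[0, 0, 0], [0.002, 0.001, -0.15], -1]
  ]
}}

```text
t: 9.8
tcp_pos: [0.6459, -0.0153, 0.0731]
eef_rot: [-1.844, -2.54, 0.002]
contact_force: [-0.1, 0.6, -0.1]
finger_gap: 0.0001
finger_force: 0.0
```

```bash
python3 - <<'E'
from st import *
st(); s=cap('side'); pca(s,300,370,150,185,'side'); cv2.imwrite('pics/s7.png',cv2.resize(s['pixels'][110:230,250:375],(480,460),interpolation=2))
E
```

```text
t 9.8 tcp [ 0.6459 -0.0153  0.0731] mat 0.1282 0.0014 yaw y 18.03 z [-0.003  0.001 -1.   ] gap 0.0001 F [-0.1  0.6 -0.1] q [-0.16  0.51  1.48  0.    1.15 -0.47]
side [312 150  40  18 575] px [[311.7, 161.0], [351.4, 156.6]] ends mat [[0.0463, 0.0073], [-0.07, 0.0031]]
```

View pics/s7.png

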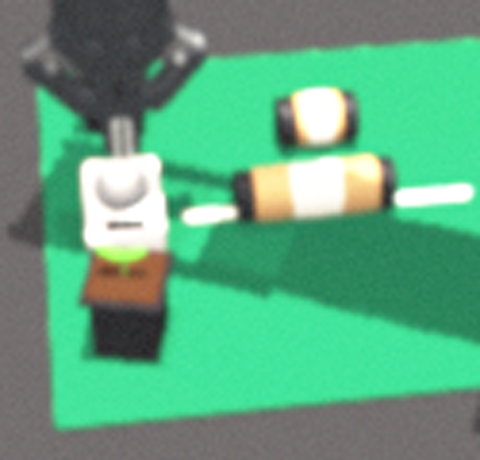

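The closed fingertips (122,155) hang above the button (122,185), and the tube hasn't moved. I'll check the button's position from this second view by ray.

```bash
python3 - <<'E'
from st import *
s=cap('side')
for y in (178,185,190):
    P=ray(s,[250+122/3.84,110+y/3.83],.055)[0]; print(y,P.round(4),((P[:2]-M)@u).round(4),((P[:2]-M)@v).round(4))
p=proj(s,ctrl.get_obs()['tcp_pos'])[0]; print('tcp crop px',(p[0]-250)*3.84,(p[1]-110)*3.83)
E
```

```text
178 [ 0.6444 -0.0054  0.055 ] 0.1298 0.0112
185 [0.6426 0.0018 0.055 ] 0.1303 0.0186
190 [0.6413 0.0069 0.055 ] 0.1307 0.0239
tcp crop px 117.63351034287457 145.37735123960806
```

```bash
python3 - <<'E'
import cv2
g=cv2.cvtColor(cv2.imread('pics/top0.png'),6)
print('top cols 366..412'); 
for y in range(104,138): print(y,''.join('#' if v>=250 else '+' if v>=235 else '-' if v>=200 else ':' if v>=140 else '.' for v in g[y,366:414]))
g=cv2.cvtColor(cv2.imread('pics/side0.png'),6)
print('side cols 268..298')
for y in range(146,182): print(y,''.join('#' if v>=250 else '+' if v>=235 else '-' if v>=200 else ':' if v>=140 else '.' for v in g[y,268:298]))
E
```

```text
top cols 366..412
104 :::::::::::::::::::::::::::-############::::::::
105 ::::::::::::::::::::::::-###############::::::::
106 ::::::::::::::::::::::+#################+:::::::
107 :::::::::::::::::::+#####################:::::::
108 ::::::::::::::::+########################-::::::
109 :::::::::::::+############################::::::
110 ::::::::::+###############################::::::
111 :::::::-##################################+:::::
112 :::::+#####################################:::::
113 ::+########################################-::::
114 -###########################################::::
115 -##############+############################::::
116 -###########################################+:::
117 :########-####-##############################:::
118 :-####-:.:+###:####+#########################-::
119 :-###.....-###-+###-##########################::
120 ::+##.....:###++####-#########+###############::
121 ::-##-.....+###:####+-#######+################+:
122 ::-###.....:###:-#####-++++--##################:
123 :::-##:....:####:########+#######+#############:
124 :::-##-.....+###--
[... 1298 characters left out ...]

162 :::#####+++++##++--######:::::
163 :::+######-------+#######:::::
164 :::+########+++##########::::-
165 :::-#####################-:::+
166 :::-#####################-:::#
167 :::-#############+#######+:::+
168 :::-######+--:::::-#######::::
169 :::-######+++#############::::
170 :::-######################::::
171 :::-#####################-::::
172 ::::####################+-::::
173 ::::-##################++-::::
174 :::::--++++++++++++++----:::::
175 ::::::::------------::::::::::
176 :::::..::----------::......:::
177 :::::...:::------:::.......:::
178 :::::......::::::..........:::
179 :::::.........:............:::
180 :::::......................:::
181 ::::.......................:::
```

From the top patch, the button's lower arc is at row 122 and the collar's lower arc at row 127.5, both centred near column 391. That puts the button centre at about (391,116), or mat (0.129, 0.001). The TCP is at (0.128, 0.001), so it's lined up and I can press.

>>> {"method": "send_rows", "body": {
  "moves": [
    [[0, 0, 0], [0, 0, -0.012], -1],
    [[0, 0, 0], [0, 0, -0.018], -1],
    [[0, 0, 0], [0, 0, -0.021], -1],
    [[0, 0, 0], [0, 0, -0.0235], -1],
    [[0, 0, 0], [0, 0, -0.0245], -1]
  ]
}}

```text
t: 10.52
tcp_pos: [0.6476, -0.0161, 0.0501]
eef_rot: [-1.847, -2.541, 0.0]
contact_force: [-1.5, 0.4, 4.3]
finger_gap: 0.0001
finger_force: 2.1
```

>>> {"method": "send_rows", "body": {
  "moves": [
    [[0, 0, 0], [0, 0, -0.0015], -1],
    [[0, 0, 0], [0, 0, -0.0025], -1],
    [[0, 0, 0], [0, 0, -0.0025], -1]
  ]
}}

```text
t: 10.9
tcp_pos: [0.6477, -0.0161, 0.0491]
eef_rot: [-1.847, -2.542, 0.0]
contact_force: [-5.2, 0.4, 9.9]
finger_gap: 0.0001
finger_force: 5.4
```

Force is 9.9 N at z = 0.049, past the 5 N full-travel point, so the button is fully down. I'll release it and lift clear.

>>> {"method": "send_rows", "body": {
  "moves": [
    [[0, 0, 0], [0, 0, 0.01], -1],
    [[0, 0, 0], [0, 0, 0.04], -1],
    [[0, 0, 0], [0, 0, 0.1], -1],
    [[0, 0, 0], [0, 0, 0.15], -1],
    [[0, 0, 0], [0, 0, 0.15], -1]
  ]
}}

```text
t: 11.52
tcp_pos: [0.6519, -0.0167, 0.2041]
eef_rot: [1.84, 2.532, 0.01]
contact_force: [0.1, 0.3, -0.7]
finger_gap: 0.0002
finger_force: 0.0
```

```bash
python3 - <<'E'
from st import *
st(); s=cap('side'); pca(s,300,370,150,185,'side'); tube(s)
E
```

```text
t 11.525 tcp [ 0.6519 -0.0167  0.2041] mat 0.1335 -0.0018 yaw y 18.0 z [ 0.013 -0.002 -1.   ] gap 0.0002 F [ 0.1  0.3 -0.7] q [-0.16  0.38  1.38  0.    1.37 -0.47]
side [312 150  40  18 574] px [[311.7, 160.9], [351.4, 156.6]] ends mat [[0.0463, 0.0072], [-0.0699, 0.0033]]
260 [278.5 134.5] mat xy 0.1326 -0.1233 sides 0.053 0.0815 ang [ -6.9 265.6]
270 [332. 140.] mat xy -0.0258 -0.0775 sides 0.0616 0.0654 ang [ -6.9 260.1]
1064 [282.5 176. ] mat xy 0.1325 0.0509 sides 0.0673 0.2018 ang [ -7.  264.9]
765 [334.1 158.5] mat xy -0.0203 0.0044 sides 0.2248 0.0665 ang [  2.4 261.4]
```

The tube, short tube and pots are all where they should be, so I'm handing in.

```bash
python3 -c "
from plant import ctrl
print(ctrl.close_job())"
```

```text
the job is handed in; nothing more can be done
None
```

The long tube was rolled onto the white line, its ends measuring about 5 mm and 1 mm off the line's middle; the button was then pressed fully and released, and the job was handed in at about 11.6 s with no verdict returned.

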